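Find the filled canister by heft and complete the row

ROBOT

A 6-joint arm with a two-finger parallel gripper is mounted at the origin on the work surface. World frame = base frame: x ahead of the robot, y to its left, z up, the work surface at z = 0. Lengths are in m, angles in rad, forces in N, time in s.
With the tool pointing down it reaches from about 0.35 to 0.975 m from the base axis. Payload 4.9 kg.
Tool frame: the origin (TCP) lies on the centre line of the jaws, within the pads' length; the fingertips stand ctrl.tcp_to_tips ahead of it and the grasp point (between the pads) lies 3 mm ahead of it (ctrl.tcp_to_tips is the distance from the TCP to the fingertips, in m); z points along the fingers, y is the direction in which the jaws open and shut (so a half turn about z gives the same grasp; the last joint's range is limited). The gripper opens to 85 mm and grips with 20 to 120 N. Pads are 22 mm wide; open, the fingers measure 114 mm over their backs; the gripper's body (76 mm by 85 mm) begins 54 mm behind the grasp point. The pads swing forward as they close: fully open they stand 13 mm farther back than shut.
Start: joints at [-1.24, 0.053, 1.613, -0, 1.476, -0.119], TCP at [0.272, -0.563, 0.253] pointing down, gripper open.
Joint ranges: [-3.01, 3.01], [-1.01, 2.22], [0.06, 2.58], [-1.02, 4.17], [0.09, 2.62], [-3.14, 3.14]. Speed limits (rad/s): [2.57, 2.57, 3.14, 3.14, 3.14, 3.14].

INTERFACE

Orientations are given as a rotation vector (axis times angle).
In Python, from station import ctrl, vision gives the robot as it stands.
- The arm moves only by the tool jog_arm, never from a script. Its argument "deltas" is a list of rows, each a list of 7 numbers: the turn, a rotation vector about the tool's x, y, z in rad, then the shift along the tool's x, y, z in cm, then the opening, from 0 (shut) to 1 (fully open). A call has 1 to 12 rows; each row shifts and turns the commanded pose from where the row before left it, along the tool's axes as they then stand; what a row does not reach is not made up. A row lasts 1/12 s, in which the tool goes at most 41.7 mm and 7.16 degrees, less where a joint would pass 70% of its speed; a pose out of reach is approached as far as the arm can. A call with a gripper value outside its range is refused whole. The fingers move at their own pace and stop on an object; "grip_force" is the grip in N (left out, the last holds). Time passes only in rows, so rows that do not move let the fingers close. It gives the time, the measured TCP pose, the force and the opening at its end, in the units of the state.
- ctrl.get_obs(): the state, without advancing time (a new reading comes with each control period).
- vision.get_image(name): name is "side" or "top"; returns (picture, depth): 480x640x3 uint8, red, green, blue; 480x640 float32, m along the optical axis (not along the pixel's ray), 0 where there is no reading.
- vision.calibration(name): a dict with "fx", "fy", "cx", "cy" (pixels), "rvec" (rotation vector, rad) and "tvec" (3), from world to camera coordinates, as OpenCV has them. Camera axes: x right, y down, z forward; pixel columns grow to the right and rows downward; lengths in m; the calibration is good to about 2 mm. A picture is of the moment at which its call begins. calibration takes no time and is no camera call.
- ctrl.finish_job(): hands the job in, once; it reports no verdict.
The state is a dict: "t": time; "q": joint angles; "dq": joint speeds; "effort": joint torques, N m; "tool_pos": TCP position; "tool_rot": TCP orientation; "contact_force": force on the tool from outside, world axes, zero at the start; "wrist_torque": the same for the moment, N m; "opening": finger opening in m.
Only numpy, scipy, OpenCV 4.12 (cv2) and the standard library are available. Lean on these libraries where they do the work, as an engineer would, in place of code of your own. Each camera call takes 0.05 s, during which the arm holds its last target. There are 200 camera calls.

TASK

Three look-alike steel canisters lean in the angled rest: two are empty shells, one is filled with shot and much heavier, which only their weight tells. Find the filled one by hefting and stand it upright in the middle of the gap in the row, on the sprung plate that sinks under it, setting it down gently without shoving its neighbours. Never leave an empty one standing there: the empty ones must end leaning in the rest where they were; leave everything else alone.

Things in the scene. Friction and masses are not known exactly. Their poses are not given: they have to be found in the camera images.
- canister_a: capped plain steel cylinder, 50 mm diameter, 120 mm long, like all the others. Origin: centre of its underside; z axis: along it to its cap. Starts in the rest, leaning 35 deg (0.61 rad) from vertical, cap towards the robot (the rest's -x). Either an empty shell of about 0.3 kg or the shot-filled one of about 0.85 kg; it cannot be seen which. Grip it in its top 35 mm.
- canister_b: capped plain steel cylinder, 50 mm diameter, 120 mm long, like all the others. Origin: centre of its underside; z axis: along it to its cap. Starts in the rest, leaning 35 deg (0.61 rad) from vertical, cap towards the robot (the rest's -x). Either an empty shell of about 0.3 kg or the shot-filled one of about 0.85 kg; it cannot be seen which. Grip it in its top 35 mm.
- canister_c: capped plain steel cylinder, 50 mm diameter, 120 mm long, like all the others. Origin: centre of its underside; z axis: along it to its cap. Starts in the rest, leaning 35 deg (0.61 rad) from vertical, cap towards the robot (the rest's -x). Either an empty shell of about 0.3 kg or the shot-filled one of about 0.85 kg; it cannot be seen which. Grip it in its top 35 mm.
- rest: angled rest, 310 mm wide (y), 130 mm deep (x, away from the robot), origin centre of underside. A seated canister's underside centre is at x 20, y -100, 0 or 100, z 40 mm in this frame. A sloping plate under it (robot side) reaches 83 mm up along it; round 10 mm bars flank its lowest 50 mm. Lifted along its axis it rubs on the plate; straight up it is free.
- lane: fixed aluminium tray, the lane, 310 mm long (its x, roughly away from the robot), 78 mm wide, origin centre of its underside on the table; floor 10 mm above the table, side walls 22 mm above the table with 68 mm between them. Four places in line, 72 mm apart (x -108, -36, 36, 108 mm), three are taken.
- gap: the one empty place in the lane. Origin: its centre, at the height of the lane's floor (10 mm above the table), z up. A round sprung aluminium plate, 48 mm across, stands 10 mm proud of the floor here; it sinks flush with the floor under the weight of the filled canister (6 N) and stays up under an empty one.
- plate (a joint): travel of the sprung plate in the empty place: 0 up (top 10 mm above the lane's floor), 0.010 m fully sunk (top flush with the lane's floor)
- standing_1: steel canister of the same shape (50 mm diameter, 120 mm tall, about 0.85 kg) that already stands in the lane. Origin: centre of its underside, z up.
- standing_2: steel canister of the same shape (50 mm diameter, 120 mm tall, about 0.85 kg) that already stands in the lane. Origin: centre of its underside, z up.
- standing_3: steel canister of the same shape (50 mm diameter, 120 mm tall, about 0.85 kg) that already stands in the lane. Origin: centre of its underside, z up.
- dropper: bystander, leave alone: white plastic bottle, 44 mm diameter, 90 mm tall. Origin: centre of its underside.
- disc_weight: bystander, leave alone: steel disc weight with a knob, 68 mm diameter, 50 mm tall. Origin: centre of its underside.
- screwdriver: bystander, leave alone: screwdriver lying down, 170 mm long. Origin at its middle, on the table side.
- block_case: bystander, leave alone: small wooden case, 75 x 110 x 35 mm. Origin: centre of its underside.
- yellow_box: bystander, leave alone: flat yellow box, 70 x 100 x 22 mm. Origin: centre of its underside.
- ballast: bystander, leave alone: red weight with a knob, 72 mm diameter, 90 mm tall. Origin: centre of its underside.
There are look-alikes about, which are no part of the job. Leave any green or pink look-alike of the canister_b alone. What is shaped like the standing_2 but purple is not meant.

How it is judged:
At the end, for the whole second after the job is handed in: One canister stands released, still and upright (0.06 rad) within 12 mm of the gap's centre with the plate sunk over 7 mm (so it is the filled one); the other two lean in the rest and the three standing ones are upright (0.06 rad), all within 15 mm of where they started (value of joint plate above 0.007 m and ((horizontal distance between canister_a and gap below 0.012 m and angle between canister_a's own z axis and vertical below 0.06 rad and linear speed of each of canister_a, canister_b, canister_c below 0.03 m/s and distance of each of canister_b, canister_c from where it was at the start of the episode below 0.015 m and angle between canister_b's own z axis and vertical between 0.52 and 0.7 rad and angle between canister_c's own z axis and vertical between 0.52 and 0.7 rad) or (horizontal distance between canister_b and gap below 0.012 m and angle between canister_b's own z axis and vertical below 0.06 rad and linear speed of each of canister_b, canister_a, canister_c below 0.03 m/s and distance of each of canister_a, canister_c from where it was at the start of the episode below 0.015 m and angle between canister_a's own z axis and vertical between 0.52 and 0.7 rad and angle between canister_c's own z axis and vertical between 0.52 and 0.7 rad) or (horizontal distance between canister_c and gap below 0.012 m and angle between canister_c's own z axis and vertical below 0.06 rad and linear speed of each of canister_c, canister_a, canister_b below 0.03 m/s and distance of each of canister_a, canister_b from where it was at the start of the episode below 0.015 m and angle between canister_a's own z axis and vertical between 0.52 and 0.7 rad and angle between canister_b's own z axis and vertical between 0.52 and 0.7 rad)) and distance of each of standing_1, standing_2, standing_3 from where it was at the start of the episode below 0.015 m and angle between each of standing_1, standing_2, standing_3's own z axis and vertical below 0.06 rad); the robot touches nothing.
It fails at once if an empty canister is left standing in the gap (plate still up after the gripper has withdrawn) ((horizontal distance between canister_a and gap below 0.04 m and z of canister_a in the frame of gap below 0.03 m and contact force between the fingers and canister_a below 0.1 N and distance between the grasp point and canister_a above 0.15 m and value of joint plate below 0.003 m) or (horizontal distance between canister_b and gap below 0.04 m and z of canister_b in the frame of gap below 0.03 m and contact force between the fingers and canister_b below 0.1 N and distance between the grasp point and canister_b above 0.15 m and value of joint plate below 0.003 m) or (horizontal distance between canister_c and gap below 0.04 m and z of canister_c in the frame of gap below 0.03 m and contact force between the fingers and canister_c below 0.1 N and distance between the grasp point and canister_c above 0.15 m and value of joint plate below 0.003 m)).
It fails at once if a canister is dropped or slammed into the gap (faster than 0.4 m/s within 50 mm of the lane's floor) ((horizontal distance between canister_a and gap below 0.05 m and z of canister_a in the frame of gap below 0.05 m and linear speed of canister_a above 0.4 m/s) or (horizontal distance between canister_b and gap below 0.05 m and z of canister_b in the frame of gap below 0.05 m and linear speed of canister_b above 0.4 m/s) or (horizontal distance between canister_c and gap below 0.05 m and z of canister_c in the frame of gap below 0.05 m and linear speed of canister_c above 0.4 m/s)).
It fails at once if a standing canister is knocked over (tipped more than 0.35 rad) (angle between any of standing_1, standing_2, standing_3's own z axis and vertical above 0.35 rad).
It fails at once if a bystander is moved more than 30 mm (distance of any of dropper, disc_weight, screwdriver, block_case, yellow_box, ballast from where it was at the start of the episode above 0.03 m).
It also fails if it takes over 64 s, if anything falls off the work surface, if the arm or the gripper's body presses on something with over 40 N, if the wrist force passes 120 N, or if a joint passes its speed limit or range.

## Working session

There is one attempt and no reset: what is moved stays moved. The work goes in short steps, Python scripts to look and compute and a tool call to move; the robot and the scene stay as the last step left them, time stands still between calls to the robot, and variables do not carry over. Pictures are saved under pics/ and viewed, about 8 in all and at most 12, crops included, and the job is handed in when it is done.

Besides the shell and the picture viewer there is one more tool, called after "Request:" by a JSON object that holds its "fn" and its "kwargs". jog_arm: Moves the arm, as the interface text tells. Its arguments: {"type":"object","properties":{"deltas":{"type":"array"},"grip_force":{"type":"number"}},"required":["deltas"]}

```bash
mkdir -p pics; ls; cat > h.py <<'E'
import numpy as np, cv2
from station import ctrl, vision
def cam(n):
    c=vision.calibration(n); K=np.array([[c['fx'],0,c['cx']],[0,c['fy'],c['cy']],[0,0,1]]); R=cv2.Rodrigues(np.array(c['rvec'],float))[0]; return K,R,np.array(c['tvec'],float).ravel()
def cloud(n,d):
    K,R,t=cam(n); v,u=np.mgrid[:480,:640]
    P=np.stack([(u-K[0,2])/K[0,0]*d,(v-K[1,2])/K[1,1]*d,d],-1)
    W=(P-t)@R; W[d<=0]=np.nan; return W
def shot(n,f=None):
    im,d=vision.get_image(n)
    if f: cv2.imwrite('pics/'+f,im[...,::-1])
    np.savez('last_'+n+'.npz',im=im,d=d); return im,cloud(n,d)
E
python3 - <<'E'
from h import *
for n in('top','side'):
    im,W=shot(n,n+'0.png'); K,R,t=cam(n); print(n,-R.T@t,R[2])
print(ctrl.get_obs(),ctrl.tcp_to_tips)
E
```

```text
pics
top [3.10152313e-01 6.21080760e-04 1.10428158e+00] [ 0.19469561 -0.00547552 -0.98084843]
side [-0.17265468  0.78982576  0.73879165] [ 0.55374584 -0.64063259 -0.53193555]
{'t': 0.1, 'q': array([-1.24001086e+00,  5.33069429e-02,  1.61415205e+00, -5.27468144e-06,
        1.47598256e+00, -1.19010306e-01]), 'dq': array([-3.64001823e-04, -5.99240981e-05, -3.11537535e-03, -7.52417136e-04,
        3.89015544e-04,  1.24501023e-05]), 'effort': array([-4.05190463e-06, -3.94904566e+01, -3.71362567e+01, -1.58281491e-04,
        3.95813418e-03, -1.32842200e-05]), 'tool_pos': array([ 0.27156293, -0.56234621,  0.2521787 ]), 'tool_rot': array([-3.06068567e+00, -7.00187476e-01,  3.14966297e-04]), 'contact_force': array([ 0.98768192, -1.14968434,  1.13492438]), 'wrist_torque': array([-0.0256198 , -0.04590913,  0.00398655]), 'opening': 0.08519346317245682} 0.022
```

View pics/top0.png

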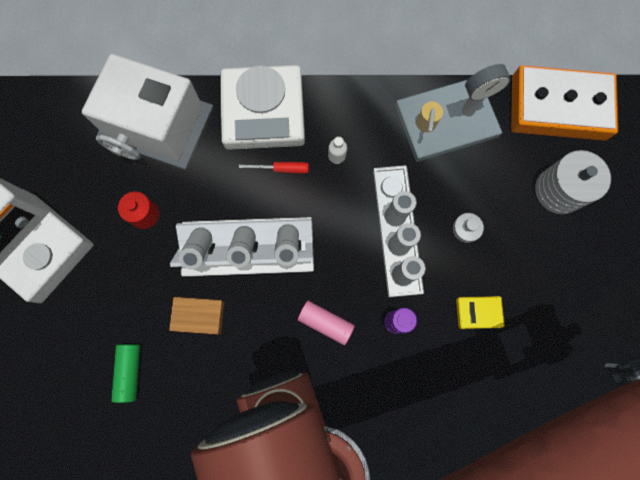

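View pics/side0.png

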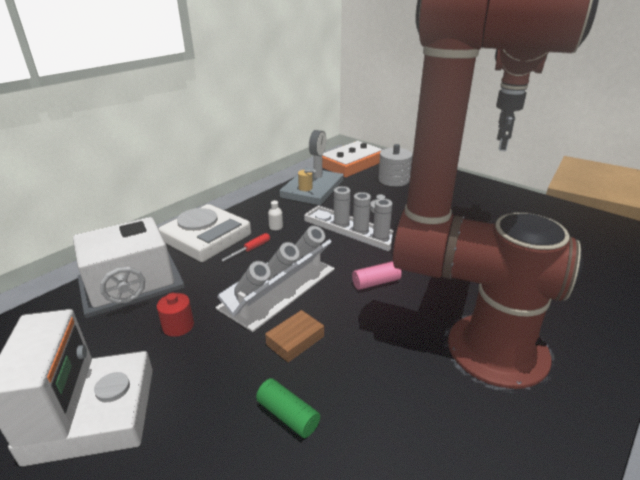

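Top view: the three grey canisters lean in the rest at about (197,246), (242,246) and (288,245), caps towards the robot. The lane's standing canisters are at (403,208), (405,238) and (410,270), and the gap is at the far end, (391,186). Possible mix-ups are green (125,373), pink (326,322) and purple (401,321), all rejected on colour. The disc weight at (468,228) is also rejected. Next I'll fit the poses from depth and check with a crop.

```bash
cat > fit.py <<'E'
from h import *
from scipy.optimize import least_squares
from scipy.spatial.transform import Rotation as Ro
def sdf(P,o,a):
    q=P-o; z=q@a; r=np.linalg.norm(q-z[:,None]*a,axis=1)
    dx,dz=r-.025,np.abs(z-.06)-.06
    return np.where((dx<0)&(dz<0),np.maximum(dx,dz),np.hypot(np.maximum(dx,0),np.maximum(dz,0)))
def rt(p): c,s=np.cos(p[2]),np.sin(p[2]); return np.array([[c,-s,0],[s,c,0],[0,0,1]]),np.array([p[0],p[1],0])
A=np.array([-np.sin(.61),0,np.cos(.61)])
def cyl(p,kind):
    R,t=rt(p)
    if kind=='rest': return [(R@[.02,y,.04]+t,R@A) for y in(-.1,0,.1)]
    return [(R@[x,0,.01]+t,np.array([0,0,1.])) for x in(-.108,-.036,.036)]
def fit(W,box,kind,p0):
    x0,x1,y0,y1=box; P=W[y0:y1,x0:x1].reshape(-1,3); P=P[np.isfinite(P).all(1)]
    p=np.array(p0,float)
    for g in(.03,.012,.006):
        f=lambda p,Q: np.min([np.abs(sdf(Q,*c)) for c in cyl(p,kind)],0)
        Q=P[(f(p,P)<g)&(P[:,2]>.06)]
        p=least_squares(f,p,args=(Q,),loss='soft_l1',f_scale=.002).x
    return p,len(Q),np.median(f(p,Q))
E
python3 - <<'E'
from fit import *
def ld(n): z=np.load('last_'+n+'.npz'); return z['im'],cloud(n,z['d'])
im,W=ld('top')
for u,v in[(245,270),(305,260),(175,262),(391,186),(403,200),(413,268),(197,258),(240,258),(287,256)]: print((u,v),W[v,u].round(3))
Ws=ld('side')[1]
r0=(W[245,242,0]+.0,W[245,242,1],0)
c=[W[200,400],W[232,402],W[264,408]]
l0=(W[186,391,0]-.108,W[186,391,1],np.arctan2(c[0][1]-c[2][1],c[0][0]-c[2][0])); print(r0,l0)
for nm,w,br,bl in(('top',W,(170,320,215,275),(370,430,165,298)),('side',Ws,(220,340,215,320),(300,400,180,245))):
    for k,b,p0 in(('rest',br,r0),('lane',bl,l0)):
        p,n,m=fit(w,b,k,p0); print(nm,k,p.round(4),n,m)
    R,t=rt(p); print('gap',(R@[.108,0,.01]+t).round(4))
cv2.imwrite('pics/crop.png',cv2.resize(im[150:310,160:430],None,fx=2.9,fy=2.9,interpolation=2)[...,::-1])
E
```

```text
(245, 270) [0.464 0.163 0.009]
(305, 260) [0.474 0.021 0.09 ]
(175, 262) [0.471 0.304 0.091]
(391, 186) [ 0.665 -0.186  0.02 ]
(403, 200) [ 0.598 -0.192  0.13 ]
(413, 268) [ 0.45  -0.207  0.129]
(197, 258) [0.471 0.244 0.141]
(240, 258) [0.472 0.156 0.134]
(287, 256) [0.474 0.057 0.143]
(np.float64(0.4970147892290292), np.float64(0.15049177966769522), 0) (np.float64(0.557141273678738), np.float64(-0.18558648419376975), np.float64(0.08263490438689312))
top rest [0.5205 0.1611 0.0353] 2658 0.0007294912370103407
top lane [ 0.5578 -0.1969  0.0869] 1769 0.0007495019268914521
gap [ 0.6654 -0.1875  0.01  ]
side rest [0.5214 0.1621 0.0327] 1955 0.0009462320750581107
side lane [ 0.5584 -0.1958  0.0874] 1277 0.0012226018857613291
gap [ 0.666  -0.1864  0.01  ]
```

View pics/crop.png

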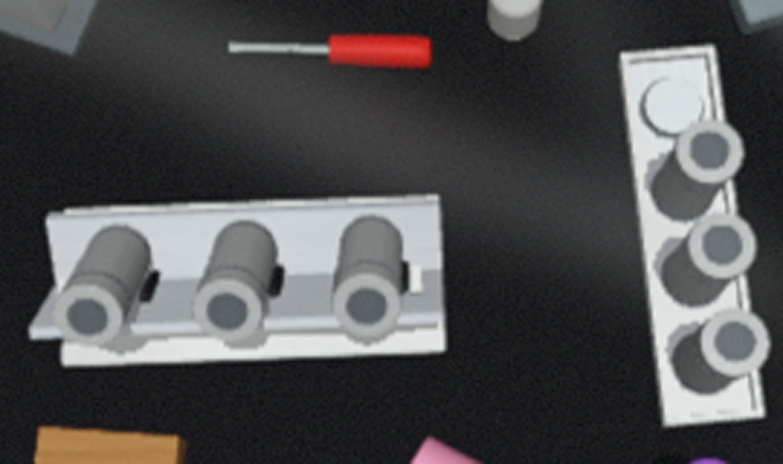

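The side and top fits agree within 1.5 mm. The crop shows three plain grey canisters leaning in the rest (caps at about (88,315), (228,310) and (366,305)), with the plate empty at (672,105) in the lane. I'll work out the approach to the right-hand canister.

```bash
cat > nav.py <<'E'
from fit import *
REST=(.521,.1616,.034); LANE=(.5581,-.1963,.087)
def rest_pose(k,ax=.106,up=0,back=0):
    o,a=cyl(REST,'rest')[k]; R,_=rt(REST); y=-R[:,1]; z=-a
    return np.stack([np.cross(y,z),y,z],1), o+a*(ax+back)+[0,0,up]
def lane_pose(h):  # h: TCP height
    R,t=rt(LANE); g=R@[.108,0,0]+t; y=-R[:,1]; z=np.array([0,0,-1.])
    return np.stack([np.cross(y,z),y,z],1), np.array([g[0],g[1],h])
def go(T):
    o=ctrl.get_obs(); R=Ro.from_rotvec(o['tool_rot']).as_matrix()
    rv=Ro.from_matrix(R.T@T[0]).as_rotvec(); s=T[0].T@(T[1]-o['tool_pos'])*100
    print('turn',rv.round(4),'shift cm (new frame)',s.round(2),'old frame',(R.T@(T[1]-o['tool_pos'])*100).round(2),'t',o['t'],'F',o['contact_force'].round(2),'op',o['opening'])
E
python3 -c "
from nav import *
T=rest_pose(0,back=.09); print(T[1]); go(T)"
```

```text
[0.43217066 0.05852081 0.20065101]
turn [-0.1286  0.6012  0.4022] shift cm (new frame) [ 11.93 -61.5   14.63] old frame [ 41.46 -48.92   5.25] t 0.1 F [ 0.99 -1.15  1.13] op 0.08519346317245682
```

Request:
{"fn": "jog_arm", "kwargs": {"deltas": [[-0.0161,0.0752,0.0503,0,0,0,1],[-0.0161,0.0752,0.0503,0,0,0,1],[-0.0161,0.0752,0.0503,0,0,0,1],[-0.0161,0.0752,0.0503,0,0,0,1],[-0.0161,0.0752,0.0503,0,0,0,1],[-0.0161,0.0752,0.0503,0,0,0,1],[-0.0161,0.0752,0.0503,0,0,0,1],[-0.0161,0.0752,0.0503,0,0,0,1]]}}

```text
t: 0.77
tool_pos: [0.2715, -0.5629, 0.2531]
tool_rot: [-2.986, -0.047, -0.947]
contact_force: [1.0, -0.1, -0.7]
opening: 0.0853
```

Request:
{"fn": "jog_arm", "kwargs": {"deltas": [[0,0,0,0.6,-3.1,0.7,1],[0,0,0,0.6,-3.1,0.7,1],[0,0,0,0.6,-3.1,0.7,1],[0,0,0,0.6,-3.1,0.7,1],[0,0,0,0.6,-3.1,0.7,1],[0,0,0,0.6,-3.1,0.7,1],[0,0,0,0.6,-3.1,0.7,1],[0,0,0,0.6,-3.1,0.7,1],[0,0,0,0.6,-3.1,0.7,1],[0,0,0,0.6,-3.1,0.7,1],[0,0,0,0.6,-3.1,0.7,1],[0,0,0,0,0,0,1]]}}

```text
t: 1.77
tool_pos: [0.3589, -0.2144, 0.2262]
tool_rot: [-2.985, -0.06, -0.942]
contact_force: [-0.2, -0.6, -0.5]
opening: 0.0856
```

```bash
python3 -c "
from nav import *
go(rest_pose(0,back=.09)); go(rest_pose(0))"
```

```text
turn [-0.0025 -0.0013  0.0053] shift cm (new frame) [  5.29 -27.02   6.82] old frame [  5.43 -26.98   6.89] t 1.7667 F [-0.22 -0.63 -0.45] op 0.08557624601102755
turn [-0.0025 -0.0013  0.0053] shift cm (new frame) [  5.29 -27.02  15.82] old frame [  5.42 -26.96  15.89] t 1.7667 F [-0.22 -0.63 -0.45] op 0.08557624601102755
```

Request:
{"fn": "jog_arm", "kwargs": {"deltas": [[0,0,0.005,0.55,-2.7,0.69,1],[0,0,0,0.54,-2.7,0.69,1],[0,0,0,0.53,-2.7,0.69,1],[0,0,0,0.53,-2.7,0.69,1],[0,0,0,0.53,-2.7,0.69,1],[0,0,0,0.53,-2.7,0.69,1],[0,0,0,0.53,-2.7,0.69,1],[0,0,0,0.53,-2.7,0.69,1],[0,0,0,0.53,-2.7,0.69,1],[0,0,0,0.53,-2.7,0.69,1],[0,0,0,0,0,0,1],[0,0,0,0,0,0,1]]}}

```text
t: 2.77
tool_pos: [0.4354, 0.0544, 0.2007]
tool_rot: [-2.987, -0.051, -0.935]
contact_force: [0.2, -0.3, -0.4]
opening: 0.0852
```

```bash
python3 -c "
from nav import *
go(rest_pose(0,back=.09)); go(rest_pose(0))
im,W=shot('side'); cv2.imwrite('pics/s1.png',cv2.resize(im[140:340,180:420],None,fx=3,fy=3)[...,::-1])"
```

```text
turn [-0.0014  0.0029 -0.    ] shift cm (new frame) [-0.25 -0.42 -0.17] old frame [-0.26 -0.42 -0.17] t 2.7667 F [ 0.2  -0.34 -0.38] op 0.08517137436341625
turn [-0.0014  0.0029 -0.    ] shift cm (new frame) [-0.25 -0.42  8.83] old frame [-0.23 -0.41  8.83] t 2.7667 F [ 0.2  -0.34 -0.38] op 0.08517137436341625
```

View pics/s1.png

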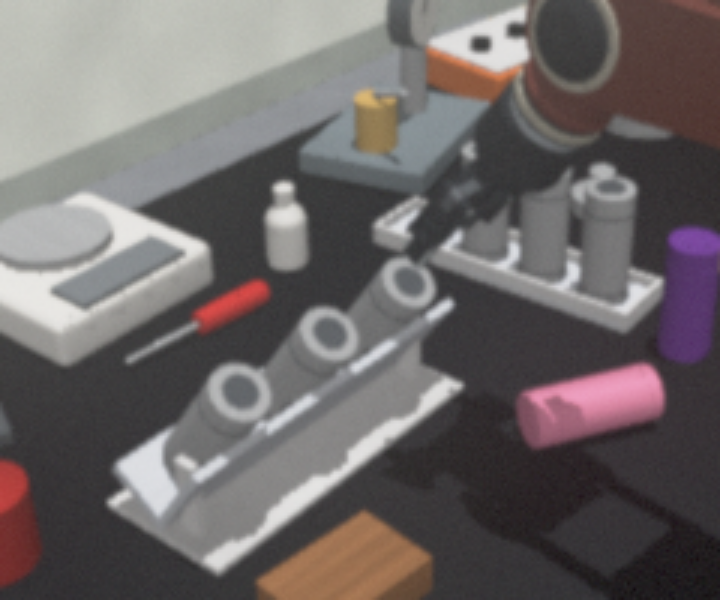

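The gripper lines up with the axis of the right-hand canister, whose cap is at about (410,283). I'll centre and descend, then close gently.

Request:
{"fn": "jog_arm", "kwargs": {"deltas": [[0,0.003,0,-0.25,-0.42,0,1],[0,0,0,0,0,1.5,1],[0,0,0,0,0,1.5,1],[0,0,0,0,0,1.5,1],[0,0,0,0,0,1.5,1],[0,0,0,0,0,1.0,1],[0,0,0,0,0,1.0,1],[0,0,0,0,0,0.8,1],[0,0,0,0,0,0,1],[0,0,0,0,0,0,1],[0,0,0,0,0,0,1]]}}

```text
t: 3.73
tool_pos: [0.4842, 0.0575, 0.1288]
tool_rot: [-2.985, -0.041, -0.946]
contact_force: [1.0, -1.0, -0.2]
opening: 0.0853
```

```bash
python3 -c "
from nav import *
go(rest_pose(0)); print(rest_pose(0)[0].T@[0,0,1])"
```

```text
turn [ 0.0024 -0.0035 -0.006 ] shift cm (new frame) [-0.14 -0.27  0.13] old frame [-0.14 -0.27  0.13] t 3.7333 F [ 0.97 -1.01 -0.23] op 0.08533304624126306
[ 0.57286746  0.         -0.81964802]
```

Request:
{"fn": "jog_arm", "kwargs": {"deltas": [[0,0,0,-0.1,-0.25,0.1,1],[0,0,0,0,0,0,1],[0,0,0,0,0,0,0.5],[0,0,0,0,0,0,0.3],[0,0,0,0,0,0,0.3],[0,0,0,0,0,0,0.3],[0,0,0,0,0,0,0.3],[0,0,0,0,0,0,0.3],[0,0,0,0,0,0,0.3],[0,0,0,0,0,0,0.3]], "grip_force": 50}}

```text
t: 4.57
tool_pos: [0.4837, 0.0612, 0.1272]
tool_rot: [-2.985, -0.045, -0.943]
contact_force: [-6.5, -1.2, 5.5]
opening: 0.049
```

```bash
python3 -c "
from nav import *
go(rest_pose(0))"
```

```text
turn [ 0.0011 -0.0022 -0.0038] shift cm (new frame) [-0.02  0.09  0.02] old frame [-0.02  0.09  0.02] t 4.5667 F [-6.49 -1.17  5.53] op 0.04896012961979049
```

Request:
{"fn": "jog_arm", "kwargs": {"deltas": [[0,0,0,0.29,0,-0.41,0.3],[0,0,0,0.29,0,-0.41,0.3],[0,0,0,0.29,0,-0.41,0.3],[0,0,0,0.29,0,-0.41,0.3],[0,0,0,0,0,0,0.3],[0,0,0,0,0,0,0.3],[0,0,0,0,0,0,0.3],[0,0,0,0,0,0,0.3]]}}

```text
t: 5.23
tool_pos: [0.4834, 0.0612, 0.1461]
tool_rot: [-2.986, -0.044, -0.942]
contact_force: [0.3, 0.3, -8.7]
opening: 0.0488
```

```bash
python3 -c "
from nav import *
go(rest_pose(0)); print(ctrl.get_obs()['wrist_torque'])"
```

```text
turn [ 0.0009 -0.0012 -0.0042] shift cm (new frame) [-1.08  0.09  1.59] old frame [-1.08  0.09  1.59] t 5.2333 F [ 0.29  0.33 -8.66] op 0.04878139720942156
[-0.05149499  1.22275524  0.01770528]
```

Request:
{"fn": "jog_arm", "kwargs": {"deltas": [[0,0,0,0,0,0,0.3]]}}

```text
t: 5.32
tool_pos: [0.4835, 0.0612, 0.1463]
tool_rot: [-2.986, -0.044, -0.942]
contact_force: [0.5, -0.5, -8.5]
opening: 0.049
```

Hefted weight is about 8.2 N (0.85 kg), so this is the filled canister and the other two can stay untouched. I'll lift it clear.

Request:
{"fn": "jog_arm", "kwargs": {"deltas": [[0,0,0,0.57,0,-0.82,0.3],[0,0,0,1.15,0,-1.64,0.3],[0,0,0,1.15,0,-1.64,0.3],[0,0,0,1.15,0,-1.64,0.3],[0,0,0,1.15,0,-1.64,0.3],[0,0,0,1.15,0,-1.64,0.3],[0,0,0,1.15,0,-1.64,0.3],[0,0,0,0.57,0,-0.82,0.3],[0,0,0,0,0,0,0.3],[0,0,0,0,0,0,0.3]], "grip_force": 80}}

```text
t: 6.15
tool_pos: [0.4836, 0.0609, 0.2874]
tool_rot: [-2.985, -0.044, -0.945]
contact_force: [-0.9, -0.6, -9.0]
opening: 0.0488
```

```bash
python3 -c "
from nav import *
go(lane_pose(.29))"
```

```text
turn [ 0.016  -0.6129 -0.0556] shift cm (new frame) [15.99 26.27 -0.26] old frame [14.45 25.32  9.8 ] t 6.15 F [-0.93 -0.57 -9.02] op 0.04881113950124727
```

Request:
{"fn": "jog_arm", "kwargs": {"deltas": [[0.002,-0.0766,-0.007,0,0,0,0.3],[0.002,-0.0766,-0.007,0,0,0,0.3],[0.002,-0.0766,-0.007,0,0,0,0.3],[0.002,-0.0766,-0.007,0,0,0,0.3],[0.002,-0.0766,-0.007,0,0,0,0.3],[0.002,-0.0766,-0.007,0,0,0,0.3],[0.002,-0.0766,-0.007,0,0,0,0.3],[0.002,-0.0766,-0.007,0,0,0,0.3]]}}

```text
t: 6.82
tool_pos: [0.4839, 0.061, 0.2853]
tool_rot: [-3.138, -0.138, 0.006]
contact_force: [-0.0, -0.1, -8.9]
opening: 0.0486
```

Request:
{"fn": "jog_arm", "kwargs": {"deltas": [[0,0,0,0.8,1.3,0,0.3],[0,0,0,1.6,2.63,0,0.3],[0,0,0,1.6,2.63,0,0.3],[0,0,0,1.6,2.63,0,0.3],[0,0,0,1.6,2.63,0,0.3],[0,0,0,1.6,2.63,0,0.3],[0,0,0,1.6,2.63,0,0.3],[0,0,0,1.6,2.63,0,0.3],[0,0,0,1.6,2.63,0,0.3],[0,0,0,1.6,2.63,0,0.3],[0,0,0,0.8,1.3,0,0.3],[0,0,0,0,0,0,0.3]]}}

```text
t: 7.82
tool_pos: [0.6673, -0.191, 0.284]
tool_rot: [3.137, 0.132, 0.001]
contact_force: [-0.6, 0.0, -8.7]
opening: 0.0483
```

Request:
{"fn": "jog_arm", "kwargs": {"deltas": [[0,0,0,0,0,0,0.3],[0,0,0,0,0,0,0.3]]}}

```text
t: 7.98
tool_pos: [0.6656, -0.1868, 0.2852]
tool_rot: [-3.138, -0.137, 0.002]
contact_force: [-0.3, 0.4, -8.4]
opening: 0.0482
```

```bash
python3 -c "
from nav import *
go(lane_pose(.29))
im,W=shot('side'); cv2.imwrite('pics/s2.png',cv2.resize(im[90:270,260:460],None,fx=3,fy=3)[...,::-1])
K,R,t=cam('side')
# held canister axis fit: points near the TCP axis, below it
o=ctrl.get_obs(); T=o['tool_pos']; P=W.reshape(-1,3)
P=P[np.isfinite(P).all(1)]
m=(np.linalg.norm(P[:,:2]-T[:2],axis=1)<.045)&(P[:,2]>T[2]-.13)&(P[:,2]<T[2]-.035); Q=P[m]; print(len(Q))
def f(p,Q):
    a=np.array([p[2],p[3],1]);a/=np.linalg.norm(a); q=Q-[T[0]+p[0],T[1]+p[1],T[2]-.07]; z=q@a
    return np.linalg.norm(q-z[:,None]*a,axis=1)-.025
s=least_squares(f,[0,0,0,0],args=(Q,),loss='soft_l1',f_scale=.001); print('off mm,tilt',s.x.round(4),'res',np.median(abs(f(s.x,Q))),'zmin',Q[:,2].min())
"
```

```text
turn [-0.001   0.0013  0.0002] shift cm (new frame) [ 0.01  0.02 -0.48] old frame [ 0.01  0.02 -0.48] t 7.9833 F [-0.31  0.44 -8.39] op 0.04815477766794165
366
off mm,tilt [ 0.0001 -0.0005  0.0093  0.0015] res 0.001305638616342305 zmin 0.17581048661591367
```

View pics/s2.png

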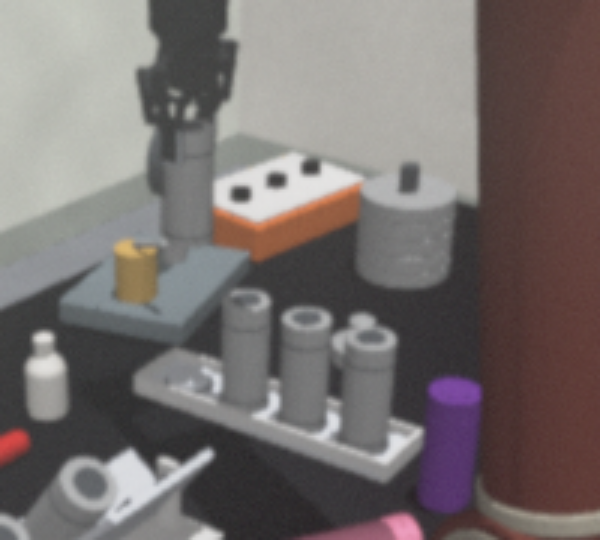

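The canister hangs upright (tilt 0.009 rad), centred on the jaws above the gap at about (190,380). I'll lower it, slowing near the plate.

Request:
{"fn": "jog_arm", "kwargs": {"deltas": [[0,0,0,0,0,0.8,0.3],[0,0,0,0,0,1.6,0.3],[0,0,0,0,0,1.6,0.3],[0,0,0,0,0,1.6,0.3],[0,0,0,0,0,1.6,0.3],[0,0,0,0,0,1.6,0.3],[0,0,0,0,0,1.6,0.3],[0,0,0,0,0,1.6,0.3],[0,0,0,0,0,1.0,0.3],[0,0,0,0,0,0.7,0.3],[0,0,0,0,0,0.5,0.3],[0,0,0,0,0,0,0.3]]}}

```text
t: 9.03
tool_pos: [0.6654, -0.1864, 0.144]
tool_rot: [-3.138, -0.138, 0.002]
contact_force: [-0.9, 0.5, -7.2]
opening: 0.0481
```

Request:
{"fn": "jog_arm", "kwargs": {"deltas": [[0,0,0,0,0,0,0.3],[0,0,0,0,0,0,0.3],[0,0,0,0,0,0,0.3]]}}

```text
t: 9.28
tool_pos: [0.6666, -0.1872, 0.1466]
tool_rot: [3.138, 0.137, 0.003]
contact_force: [0.2, 0.7, -7.7]
opening: 0.0485
```

```bash
python3 -c "
from nav import *
go(lane_pose(.118))"
```

```text
turn [ 0.0012 -0.002   0.0003] shift cm (new frame) [-0.09 -0.03  2.86] old frame [-0.1  -0.04  2.86] t 9.2833 F [ 0.19  0.7  -7.69] op 0.048518612240234106
```

Request:
{"fn": "jog_arm", "kwargs": {"deltas": [[0,0,0,0,0,0.3,0.3],[0,0,0,0,0,0.4,0.3],[0,0,0,0,0,0.4,0.3],[0,0,0,0,0,0.4,0.3],[0,0,0,0,0,0.4,0.3],[0,0,0,0,0,0.2,0.3],[0,0,0,0,0,0.2,0.3],[0,0,0,0,0,0,0.3],[0,0,0,0,0,0,0.3]]}}

```text
t: 10.03
tool_pos: [0.6659, -0.1868, 0.1225]
tool_rot: [-3.138, -0.137, 0.0]
contact_force: [-2.0, 0.3, -2.9]
opening: 0.0483
```

Request:
{"fn": "jog_arm", "kwargs": {"deltas": [[0,0,0,0,0,0.1,0.3],[0,0,0,0,0,0.1,0.3],[0,0,0,0,0,0,0.3],[0,0,0,0,0,0,0.3]]}}

```text
t: 10.37
tool_pos: [0.6659, -0.1868, 0.1201]
tool_rot: [3.139, 0.137, -0.0]
contact_force: [-1.8, 1.6, -3.0]
opening: 0.0482
```

The plate is taking about 5 N and sinking. I'll continue until the floor carries the load.

Request:
{"fn": "jog_arm", "kwargs": {"deltas": [[0,0,0,0,0,0.1,0.3],[0,0,0,0,0,0.1,0.3],[0,0,0,0,0,0,0.3],[0,0,0,0,0,0,0.3]]}}

```text
t: 10.7
tool_pos: [0.6659, -0.1868, 0.1179]
tool_rot: [-3.139, -0.137, 0.0]
contact_force: [-2.5, 2.5, -2.3]
opening: 0.0482
```

Request:
{"fn": "jog_arm", "kwargs": {"deltas": [[0,0,0,0,0,0.1,0.3],[0,0,0,0,0,0.1,0.3],[0,0,0,0,0,0,0.3],[0,0,0,0,0,0,0.3]]}}

```text
t: 11.03
tool_pos: [0.6662, -0.1868, 0.1172]
tool_rot: [3.138, 0.137, 0.0]
contact_force: [-3.5, 2.9, 2.9]
opening: 0.0485
```

Request:
{"fn": "jog_arm", "kwargs": {"deltas": [[0,0,0,0,0,0,0.3],[0,0,0,0,0,0,0.58],[0,0,0,0,0,0,0.6],[0,0,0,0,0,0,0.65],[0,0,0,0,0,0,0.75],[0,0,0,0,0,0,0.9],[0,0,0,0,0,0,1],[0,0,0,0,0,0,1],[0,0,0,0,0,0,1]], "grip_force": 20}}

```text
t: 11.78
tool_pos: [0.666, -0.1869, 0.116]
tool_rot: [3.138, 0.137, 0.0]
contact_force: [1.0, 0.1, 0.1]
opening: 0.0854
```

Request:
{"fn": "jog_arm", "kwargs": {"deltas": [[0,0,0,0,0,-0.5,1],[0,0,0,0,0,-1,1],[0,0,0,0,0,-1,1],[0,0,0,0,0,-1.5,1],[0,0,0,0,0,-2,1],[0,0,0,0,0,-2,1],[0,0,0,0,0,-2,1],[0,0,0,0,0,-2,1],[0,0,0,0,0,-2,1],[0,0,0,0,0,-2,1],[0,0,0,0,0,0,1],[0,0,0,0,0,0,1]]}}

```text
t: 12.78
tool_pos: [0.6668, -0.1872, 0.2795]
tool_rot: [3.136, 0.137, 0.007]
contact_force: [-0.9, 0.7, -0.7]
opening: 0.0854
```

```bash
python3 -c "
from nav import *
go(lane_pose(.118))
im,W=shot('side'); cv2.imwrite('pics/s3.png',cv2.resize(im[150:330,200:440],None,fx=3,fy=3)[...,::-1])
P=W.reshape(-1,3);P=P[np.isfinite(P).all(1)]
R,t=rt(LANE); g=R@[.108,0,0]+t
m=(np.linalg.norm(P[:,:2]-g[:2],axis=1)<.035)&(P[:,2]>.04); top=P[m][:,2]; m2=m&(P[:,2]<.118); Q=P[m2]
def f(p,Q):
    a=np.array([p[2],p[3],1]);a/=np.linalg.norm(a); q=Q-[g[0]+p[0],g[1]+p[1],0.01]; z=q@a
    return np.linalg.norm(q-z[:,None]*a,axis=1)-.025
s=least_squares(f,[0,0,0,0],args=(Q,),loss='soft_l1',f_scale=.001); print(len(Q),s.x.round(4),'top z',np.percentile(top[top<.15],[90,97,99]))
p,n,r=fit(W,(300,400,180,245),'lane',LANE); print('lane',p.round(4),n,r)
for q in cyl(LANE,'lane')[1:]:
  c=P[(np.linalg.norm(P[:,:2]-q[0][:2],axis=1)<.03)&(P[:,2]>.1)&(P[:,2]<.16)]; print('neighbour top',np.percentile(c[:,2],[90,97,99]))
"
```

```text
turn [ 0.0025 -0.0046  0.0003] shift cm (new frame) [-0.11 -0.03 16.15] old frame [-0.19 -0.08 16.15] t 12.7833 F [-0.86  0.7  -0.75] op 0.08536576516685088
349 [ 0.0004 -0.001  -0.0085  0.0153] top z [0.12835108 0.12978186 0.13071184]
lane [ 0.5585 -0.196   0.0843] 1280 0.0012773099130964222
neighbour top [0.12950954 0.1304596  0.13076566]
neighbour top [0.12935571 0.13035673 0.13090114]
```

View pics/s3.png

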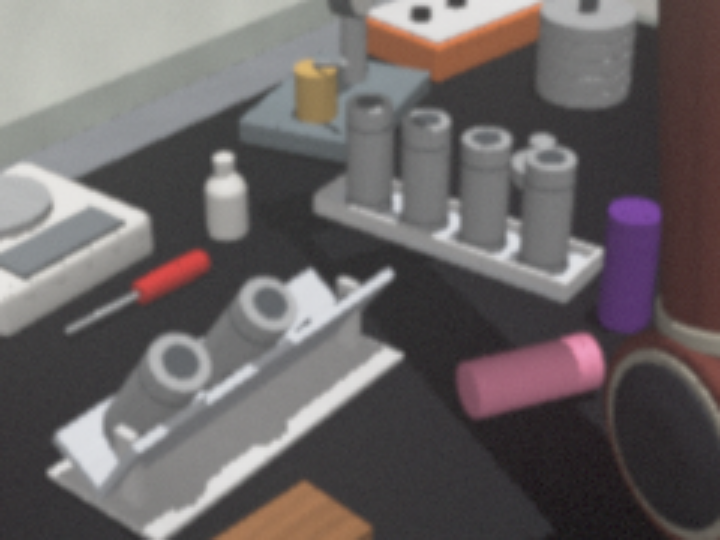

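The four canisters stand in line in the lane, the new one at (370,150), and its top is level with its neighbours (0.130 m), so the plate is sunk. The other two still lean in the rest. Handing in.

```bash
python3 -c "
from station import ctrl
print(ctrl.finish_job())"
```

```text
the job is handed in; nothing more can be done
None
```

The filled canister is standing in the gap and the job is handed in, at about 12.8 s on the robot's clock. The first canister I hefted, the one at the rest's y -100 place, pulled about 8.2 N (0.85 kg). That made it the filled one, so I never touched the other two. I lifted it straight up, turned it upright, lowered it until the floor took the load, then released it and withdrew.

- **Position:** the last depth fit put it about 1 mm from the gap's centre (limit 12 mm), with a measured tilt of about 0.017 rad (limit 0.06).
- **Plate:** the canister's top is at 0.130 m, level with its neighbours, which means the plate is sunk.
- **Neighbours:** the fit of the standing row agrees with the one at the start to within about 1 mm.
- **Other two canisters:** the picture shows both still leaning in the rest. I judged that by eye and did not fit them again.
- **Bystanders:** I did not measure these. None of those in view in the last picture looked disturbed.

No check failed or disagreed. The plate's travel is inferred from the canister's height, not read directly.

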